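Release the tray clamp on the grill cart

TASK

Open the quick clamp that holds the tool tray so the tray is free to be taken away for washing: press the steel ratchet release on the clamp's sliding jaw fully down, then push the sliding jaw back along its bar, away from the tray, until it meets the stop at the end of the bar. Do not lift or shift the tray, its tools or anything else standing on the cart, and finish clear of everything.

Things in the scene. Friction and masses are not known exactly. Their poses are not given: they have to be found in the camera images.
- clamp: Fixed clamp: a steel bar (22 mm wide, top at 44 mm) on a wooden cleat 430 x 90 x 18 mm. Origin on the cart top, straight below the push face's start. z up; x along the bar, the way the sliding jaw opens (away from the tray); y across. The tray lies on the -x side, against the black fixed jaw (inner face x = -147 mm, top at 100 mm). End-stop block: x = 178 to 194 mm, 50 mm wide, top at 80 mm.
- jaw (a joint): Travel of the sliding jaw along +x of the clamp, m: 0 = closed on the tray (start), 0.085 = against the end stop. While the release is up a ratchet pawl locks it (about 1.5 mm of play). Once released it slides against about 3 N of friction and stays where it is left.
- push_face (a point): Point on the push face of the sliding jaw's upright lug, mid-width, 120 mm above the cart top; moves with the jaw. Lug: black plastic, 56 mm wide across the bar, 16 mm thick, up to 145 mm. The face is vertical, looks to the clamp's -x over the tray and is free above the tray's rim (90 mm). The carriage behind it, 56 mm wide, top at 85 mm, ends 92 mm behind the face.
- release (a joint): How far the ratchet release is pressed down, m: 0 = up (start, locked), 0.010 = fully down. The pawl clears the teeth from about 0.007. It takes about 3 N to push down and stays down where it is left; no spring returns it.
- release_top (a point): Centre of the top of the ratchet release: a plain steel pad 44 mm (along the bar) x 42 mm (across) on the sliding jaw's carriage, 58 mm behind the push face (clamp's +x side of the lug), top 100 mm above the cart top when up and 90 mm when fully down. It moves with the jaw.
- tray: Loose open stainless tool tray, 144 mm along the clamp's x, 230 mm across, 40 mm high, 4 mm walls, standing on the clamp's cradle plate with its underside 50 mm and rim 90 mm above the cart top. Origin at the centre of its underside; axes as the clamp's.
- tongs: Loose stainless tongs, 200 mm long, up to 46 mm wide and 20 mm high, lying in the tray. Origin mid-length on the underside.
- brush: Loose brush with a rubbery head, 195 mm long, 36 mm wide, 14 mm high, lying in the tray. Origin on the underside near mid-length.
- pot: Loose lidded enamel pot, 178 mm across the lid, 225 mm over its side handles, 138 mm high with the lid knob, beyond the end-stop end of the clamp. Origin at the centre of its underside.
- trivet: Loose round cork-bottomed trivet, 140 mm across, 12 mm thick, beside the clamp. Origin at the centre of its underside.
- jar: Loose pale green plastic screw-top spice jar, 50 mm across, 86 mm high, beside the clamp on the robot's side. Origin at the centre of its underside.
- mug: Loose white mug, 76 mm across, 80 mm high, with a handle, beside the clamp on the robot's side. Origin at the centre of its underside.
- oil: Loose amber glass bottle, 60 mm across, 190 mm high, beyond the fixed-jaw end of the clamp. Origin at the centre of its underside.

How it is judged:
By the outcome, as a careful person would: the job done as asked, in the order asked, and still so for the second after the job is handed in, with the robot touching nothing.
It also fails if it takes over 35 s, if anything falls off the work surface, if the arm or the gripper's body presses on something with over 40 N, if the wrist force passes 120 N, or if a joint passes its speed limit or range.

ROBOT

A 6-joint arm with a two-finger parallel gripper is mounted at the origin on the work surface. World frame = base frame: x ahead of the robot, y to its left, z up, the work surface at z = 0. Lengths are in m, angles in degrees, forces in N, time in s.
With the tool pointing down it reaches from about 0.375 to 0.9 m from the base axis. Payload 3.1 kg.
Tool frame: the origin (TCP) lies on the centre line of the jaws, within the pads' length; the fingertips stand 8 mm ahead of it and the grasp point (between the pads) lies 11 mm behind it; z points along the fingers, y is the direction in which the jaws open and shut (so a half turn about z gives the same grasp; the last joint's range is limited). The gripper opens to 87 mm and grips with 3 to 60 N. Pads are 19 mm wide; open, the fingers measure 117 mm over their backs; the gripper's body (75 mm by 190 mm) begins 51 mm behind the grasp point.
Start: joints at [62.481, 30.224, 82.088, -0, 67.689, -10.227], TCP at [0.186, 0.597, 0.231] pointing down, gripper open.
Joint ranges: [-176.69, 176.69], [-43.24, 126.21], [12.49, 139.97], [-82, 262], [0, 151.66], [-163.58, 163.58]. Speed limits (degrees/s): [159.86, 159.86, 180, 180, 180, 180].

INTERFACE

Orientations are given as a 3x3 rotation matrix whose columns are the frame's x, y, z axes.
In Python, from rig import * gives the robot as it stands. The module is installed in compiled form; this text tells all that it offers.
- The arm moves only by the tool arm_command, never from a script. Its argument "commands" is a list of rows, each an object with "translation": the shift along the tool's x, y, z scaled (see below), a list of three; "dr": the turn, a rotation vector about the tool's x, y, z scaled (see below), a list of three; "jaw": the closure, from 0 (fully open) to 1 (shut). In form: [{"translation": [x, y, z], "dr": [ax, ay, az], "jaw": jaw}, ...]. A call has 1 to 12 rows; each row shifts and turns the commanded pose from where the row before left it, along the tool's axes as they then stand; what a row does not reach is not made up. The controller multiplies each number of a shift by 25 mm and each number of a turn by 6 degrees. A row lasts 1/12 s, in which the tool goes at most 41.7 mm and 7.16 degrees, less where a joint would pass 70% of its speed; a pose out of reach is approached as far as the arm can. A call with a number of a shift or a turn outside -1 to 1 is refused whole. A call with a gripper value outside its range is refused whole. The fingers move at their own pace and stop on an object; the grip force is fixed at half the most. Time passes only in rows, so rows that do not move let the fingers close. It gives the time, the measured TCP pose, the force and the opening at its end, in the units of the state.
- read_state(): the state, without advancing time (a new reading comes with each control period).
- capture(name): name is "scene" or "top" or "wrist"; returns (picture, depth): 420x560x3 uint8, red, green, blue; 420x560 float32, m along the optical axis (not along the pixel's ray), 0 where there is no reading.
- camera_model(name): a dict with "intrinsics" (3x3 intrinsics, pixels), "k1" (the pictures are not rectified: a ray, as slopes to the right and down, at radius r is drawn at 1 + k1 r^2 times it, then the intrinsics apply), "pose" (4x4, takes a point from camera to world coordinates); the wrist camera has in their place "mount" (4x4, takes a point from camera to tool coordinates, whose origin is the TCP and whose axes are the flange's). Camera axes: x right, y down, z forward; pixel columns grow to the right and rows downward; lengths in m; the calibration is good to about 2 mm. A picture is of the moment at which its call begins: read the wrist's pose just before it. camera_model takes no time and is no camera call.
- hand_in(): hands the job in, once; it reports no verdict.
The state is a dict: "time_s": time; "joint_positions": joint angles; "qvel": joint speeds; "tau": joint torques, N m; "position": TCP position; "tcp_rot": TCP orientation; "force": force on the tool from outside, world axes, zero at the start; "moment": the same for the moment, N m; "opening": opening from 0.0 (shut) to 1.0 (fully open).
Only numpy, scipy, OpenCV 4.12 (cv2) and the standard library are available. Lean on these libraries where they do the work, as an engineer would, in place of code of your own. Each camera call takes 0.05 s, during which the arm holds its last target.

## Working session

There is one attempt and no reset: what is moved stays moved. The work goes in short steps, Python scripts to look and compute and a tool call to move; the robot and the scene stay as the last step left them, time stands still between calls to the robot, and variables do not carry over. Pictures are saved under pics/ and viewed, and the job is handed in when it is done.

Besides the shell and the picture viewer there is one more tool, called as name(argument=value, ...) on one line, values as JSON. arm_command: Moves the arm, as the interface text tells. Its arguments: {"type":"object","properties":{"commands":{"type":"array"}},"required":["commands"]}

```bash
mkdir -p pics
python3 - <<'E'
from rig import *
import cv2,numpy as np
s=read_state();print(s)
for n in ["scene","top"]:
    p,d=capture(n);cv2.imwrite(f"pics/{n}0.png",p[:,:,::-1]);np.save(f"{n}0.npy",d);print(n,camera_model(n))
print(camera_model("wrist"))
E
```

```text
{'time_s': 0.0, 'joint_positions': array([ 6.24804906e+01,  3.02791060e+01,  8.21565689e+01, -2.02983654e-03,
        6.76894874e+01, -1.02294787e+01]), 'qvel': array([ 0.06123577, -0.12289102,  0.06939554,  0.0149859 ,  0.0174943 ,
        0.04823479]), 'tau': array([ 4.67739119e-04, -4.40041888e+01, -1.76588684e+01,  6.31766533e-02,
        5.81886142e-02, -1.81299079e-04]), 'position': array([0.18542091, 0.59610665, 0.22956911]), 'tcp_rot': array([[-9.54816361e-01,  2.97194810e-01, -9.80278899e-04],
       [ 2.97196214e-01,  9.54814431e-01, -1.95246806e-03],
       [ 3.55721064e-04, -2.15558363e-03, -9.99997613e-01]]), 'force': array([ 0.16239325,  0.29257134, -0.50348745]), 'moment': array([-0.01073452, -0.00364765, -0.01684025]), 'opening': 1.0005876058819576}
scene {'intrinsics': array([[390.510415  ,   0.        , 276.86414431],
       [  0.        , 390.510415  , 211.55922679],
       [  0.        ,   0.        ,   1.        ]]), 'k1': -0.10237701979303288, 'pose': array([[ 0.84959598,  0.37187772, -0.37402357,  0.87063763],
       [ 0.52731957, -0.61366777,  0.58766141, -0.4
[... 438 characters left out ...]
  0.02081351,  0.04447774],
       [-0.02031602, -0.10352907, -0.99441892,  1.30800148],
       [ 0.        ,  0.        ,  0.        ,  1.        ]])}
{'intrinsics': array([[293.85116306,   0.        , 279.04865135],
       [  0.        , 293.85116306, 211.89686165],
       [  0.        ,   0.        ,   1.        ]]), 'k1': -0.03888154938405978, 'mount': array([[-3.86273713e-04, -9.66198460e-01, -2.57799122e-01,
         6.99812582e-02],
       [ 9.99999676e-01, -5.55346780e-04,  5.83018341e-04,
         6.23821139e-04],
       [-7.06479335e-04, -2.57798813e-01,  9.66198361e-01,
        -1.53491266e-01],
       [ 0.00000000e+00,  0.00000000e+00,  0.00000000e+00,
         1.00000000e+00]])}
```

View pics/scene0.png

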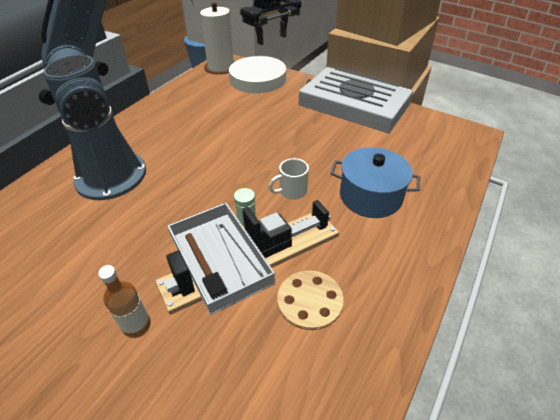

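View pics/top0.png

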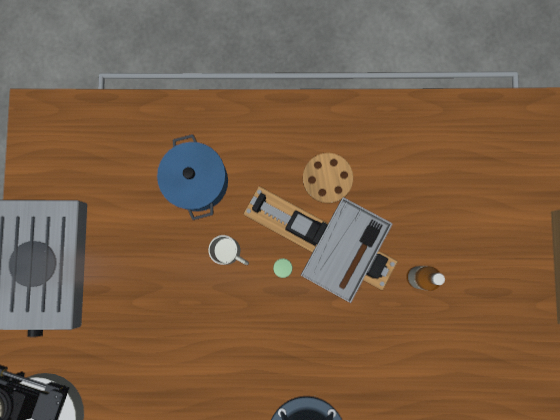

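The top view shows the clamp running from about (385,275) at the fixed jaw to (258,200) at the end stop. The release pad is near (302,226). The jar (283,268) and mug (224,250) are on the robot's side. I'll enlarge this area for a closer look.

```bash
cat > h.py <<'E'
import numpy as np,cv2
from rig import *
def ray(n,u,v):
    m=camera_model(n);K=m["intrinsics"]
    x=(u-K[0,2])/K[0,0];y=(v-K[1,2])/K[1,1];r=np.hypot(x,y);q=r
    for _ in range(20): q=r/(1+m["k1"]*q*q)
    s=q/r if r>0 else 1
    return np.array([x*s,y*s,1.]),m
def pt(n,u,v,d,T=None):
    a,m=ray(n,u,v);T=m["pose"] if T is None else T
    return T[:3,:3]@(a*d)+T[:3,3]
def atz(n,u,v,z,T=None):
    a,m=ray(n,u,v);T=m["pose"] if T is None else T
    w=T[:3,:3]@a;return T[:3,3]+w*(z-T[2,3])/w[2]
def proj(n,P,T=None):
    m=camera_model(n);T=m["pose"] if T is None else T
    c=T[:3,:3].T@(np.asarray(P)-T[:3,3]);x,y=c[:2]/c[2];f=1+m["k1"]*(x*x+y*y)
    K=m["intrinsics"];return K[0,0]*x*f+K[0,2],K[1,1]*y*f+K[1,2]
E
python3 - <<'E'
import cv2
p=cv2.imread("pics/top0.png")[175:315,225:425];cv2.imwrite("pics/topc.png",cv2.resize(p,None,fx=4,fy=4,interpolation=cv2.INTER_CUBIC))
p=cv2.imread("pics/scene0.png")[180:315,150:350];cv2.imwrite("pics/scenec.png",cv2.resize(p,None,fx=4,fy=4,interpolation=cv2.INTER_CUBIC))
E
```

```text
(no output)
```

View pics/topc.png

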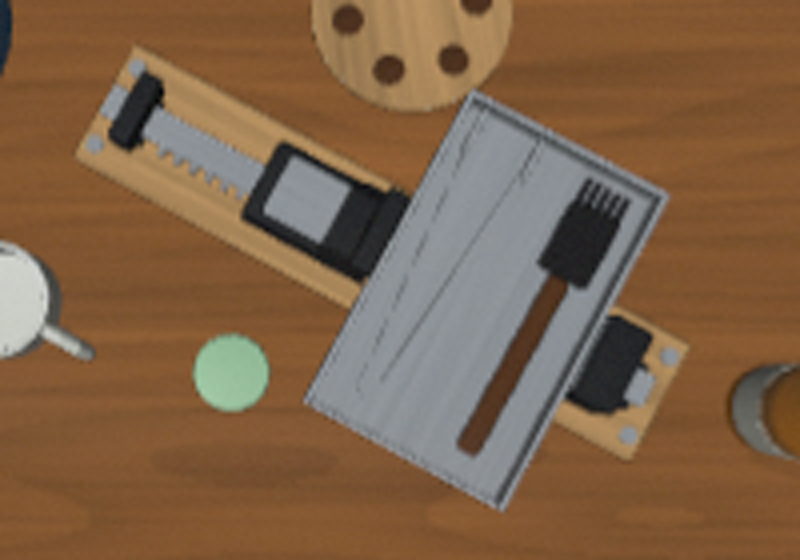

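View pics/scenec.png

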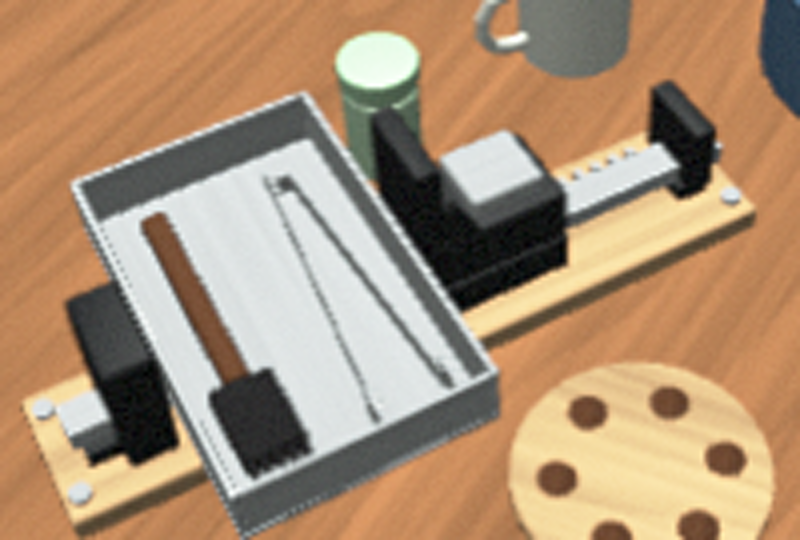

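Run:
```python
from h import *
f=lambda c,z:[atz("top",225+u/4,175+v/4,z) for u,v in c]
cl=f([(77,156),(136,45),(688,347),(630,460)],.018)
tr=f([(472,92),(668,193),(502,510),(305,402)],.09)
pad=f([(287,153),(353,183),(313,243),(262,212)],.1)
A=np.array
print(A(cl)[:,:2].round(4),A(tr)[:,:2].round(4),A(pad)[:,:2].round(4))
for a in (cl,tr,pad): print(A(a).mean(0).round(4),[np.linalg.norm(a[i]-a[(i+1)%4]).round(4) for i in range(4)])
ax=(cl[0]+cl[1]-cl[2]-cl[3]);ax/=np.linalg.norm(ax);print(ax,np.degrees(np.arctan2(ax[1],ax[0])))
t=(tr[0]-tr[1]+tr[3]-tr[2]);print(np.degrees(np.arctan2(t[1],t[0])))
t=tr[0]+tr[1]-tr[2]-tr[3];print(np.degrees(np.arctan2(t[1],t[0])))
d=np.load("top0.npy");ds=np.load("scene0.npy")
for u,v in [(302,228),(258,200),(324,230),(320,226)]: print(u,v,pt("top",u,v,d[v,u]).round(4))
# scene : pad, lug top, stop top
for u,v in [(490,165),(405,150),(395,130),(685,110)]:
    U,V=150+u//4,180+v//4;print(U,V,pt("scene",U,V,ds[V,U]).round(4))
```

```text
[[ 0.5875  0.1712]
 [ 0.6647  0.1315]
 [ 0.4596 -0.2431]
 [ 0.384  -0.2029]] [[ 0.6223 -0.0915]
 [ 0.5572 -0.2163]
 [ 0.3557 -0.1081]
 [ 0.4225  0.0163]] [[ 0.5811  0.0283]
 [ 0.5619 -0.014 ]
 [ 0.5233  0.0115]
 [ 0.543   0.0442]]
[ 0.5239 -0.0358  0.018 ] [np.float64(0.0868), np.float64(0.427), np.float64(0.0856), np.float64(0.4259)]
[ 0.4894 -0.0999  0.09  ] [np.float64(0.1408), np.float64(0.2287), np.float64(0.1412), np.float64(0.227)]
[0.5523 0.0175 0.1   ] [np.float64(0.0464), np.float64(0.0462), np.float64(0.0381), np.float64(0.0412)]
[0.47906314 0.87778044 0.        ] 61.37576777623557
62.11149824453295
-28.272815561071912
302 228 [0.5432 0.0148 0.1001]
258 200 [0.6183 0.1298 0.0766]
324 230 [ 0.5348 -0.038   0.1468]
320 226 [ 0.5446 -0.0283  0.1469]
272 221 [0.5518 0.015  0.0998]
251 217 [ 0.5318 -0.032   0.1441]
248 212 [ 0.519  -0.0243  0.1451]
321 207 [0.6153 0.1265 0.0801]
```

Run:
```python
from h import *
th=np.radians(61.7)
for n in("top","scene"):
    d=np.load(n+"0.npy");img=cv2.imread(f"pics/{n}0.png")
    vs,us=np.where(d>0)
    P=np.array([pt(n,u,v,d[v,u]) if (u in range(150,430) and v in range(150,320)) else [9,9,9] for u,v in zip(us,vs)]) if 0 else None
    L=[]
    for v in range(180,300):
        for u in range(150,400):
            if d[v,u]>0:L.append(np.r_[ray(n,u,v)[0]*d[v,u],u,v])
    L=np.array(L);T=camera_model(n)["pose"];P=L[:,:3]@T[:3,:3].T+T[:3,3]
    for nm,zl,zh,c in[("lug",.138,.155,(.535,-.034)),("pad",.094,.106,(.553,.016)),("stop",.073,.086,(.615,.128))]:
        m=(P[:,2]>zl)&(P[:,2]<zh)&(np.hypot(P[:,0]-c[0],P[:,1]-c[1])<.045)
        q=P[m]
        if len(q)<5: print(n,nm,len(q));continue
        r=cv2.minAreaRect(q[:,:2].astype(np.float32))
        print(n,nm,len(q),q.mean(0).round(4),np.round(r[0],4),np.round(r[1],4),round(r[2],1))
```

```text
Traceback (most recent call last):
  File "h.py", line 4, in ray
    m=camera_model(n);K=m["intrinsics"]
ValueError: time passes only in moves, steps and waits
```

```bash
sed -i 's/^from rig import \*/from rig import *\nimport functools\n_cm=camera_model\ncamera_model=functools.lru_cache(None)(_cm)/' h.py
python3 - <<'E'
from h import *
for n in("top","scene"):
    d=np.load(n+"0.npy")
    L=[]
    for v in range(180,300):
        for u in range(150,400):
            if d[v,u]>0:L.append(np.r_[ray(n,u,v)[0]*d[v,u],u,v])
    L=np.array(L);T=camera_model(n)["pose"];P=L[:,:3]@T[:3,:3].T+T[:3,3]
    for nm,zl,zh,c in[("lug",.138,.155,(.535,-.034)),("pad",.094,.106,(.553,.016)),("stop",.073,.086,(.615,.128))]:
        m=(P[:,2]>zl)&(P[:,2]<zh)&(np.hypot(P[:,0]-c[0],P[:,1]-c[1])<.045)
        q=P[m]
        if len(q)<5: print(n,nm,len(q));continue
        r=cv2.minAreaRect(q[:,:2].astype(np.float32))
        print(n,nm,len(q),q.mean(0).round(4),np.round(r[0],4),np.round(r[1],4),round(r[2],1))
print(read_state()["time_s"])
E
```

```text
top lug 147 [ 0.5282 -0.0271  0.1451] [ 0.5283 -0.0273] [0.0159 0.0552] 61.6
top pad 294 [0.5508 0.0151 0.0999] [0.5479 0.0076] [0.0637 0.0535] 59.8
top stop 116 [0.6126 0.1288 0.0803] [0.6125 0.1291] [0.0161 0.0493] 61.9
scene lug 180 [ 0.5302 -0.0319  0.1443] [ 0.5276 -0.0293] [0.0158 0.057 ] 61.7
scene pad 331 [0.5535 0.0104 0.0996] [0.5515 0.0072] [0.0563 0.0474] 63.2
scene stop 131 [0.6143 0.1246 0.0788] [0.6123 0.1265] [0.0158 0.0508] 63.3
0.1
```

arm_command(commands=[{"translation": [0,0,0],"dr": [0,0,0.95],"jaw": 1},{"translation": [0,0,0],"dr": [0,0,0.9],"jaw": 1},{"translation": [-0.9,-0.5,0],"dr": [0,0,0],"jaw": 1},{"translation": [-0.9,-0.5,0],"dr": [0,0,0],"jaw": 1},{"translation": [-0.9,-0.5,0],"dr": [0,0,0],"jaw": 1},{"translation": [-0.9,-0.5,0],"dr": [0,0,0],"jaw": 1},{"translation": [-0.9,-0.5,0],"dr": [0,0,0],"jaw": 1},{"translation": [-0.9,-0.5,0],"dr": [0,0,0],"jaw": 1},{"translation": [-0.9,-0.5,0],"dr": [0,0,0],"jaw": 1},{"translation": [-0.9,-0.5,0],"dr": [0,0,0],"jaw": 1},{"translation": [-0.9,-0.5,0],"dr": [0,0,0],"jaw": 1},{"translation": [0,0,0],"dr": [0,0,0],"jaw": 1}])

```text
time_s: 1.1
position: [0.3119, 0.3982, 0.2302]
tcp_rot: [[-0.878, 0.479, -0.0], [0.479, 0.878, -0.003], [-0.001, -0.003, -1.0]]
force: [-0.7, 0.1, -0.2]
opening: 0.174
```

```bash
cat > st.py <<'E'
from h import *
s=read_state();R=s["tcp_rot"];print(s["time_s"],s["position"].round(4),"yang",np.degrees(np.arctan2(R[1,1],R[0,1])).round(2),"z",R[:,2].round(4),"F",s["force"].round(1),"op",round(s["opening"],3))
ax=np.array([.4756,.8796]);O=np.array([.5242,-.0350]);e=s["position"][:2]-O
print("clamp x,y",(e@ax).round(4),(e@[-ax[1],ax[0]]).round(4))
g=np.array([*(O+.058*ax),.2])-s["position"];print("to pad, tool units",(R.T@g/.025).round(3))
g=np.array([*(O-.030*ax),.2])-s["position"];print("to push, tool units",(R.T@g/.025).round(3))
E
python3 st.py
```

```text
1.1 [0.3119 0.3982 0.2302] yang 61.41 z [-3.0e-04 -2.7e-03 -1.0e+00] F [-0.7  0.1 -0.2] op 0.174
clamp x,y 0.28 0.3928
to pad, tool units [-15.739  -8.828   1.245]
to push, tool units [-15.751 -12.348   1.254]
```

arm_command(commands=[{"translation": [-1,-0.56,0],"dr": [0,0,0],"jaw": 1},{"translation": [-1,-0.56,0],"dr": [0,0,0],"jaw": 1},{"translation": [-1,-0.56,0],"dr": [0,0,0],"jaw": 1},{"translation": [-1,-0.56,0],"dr": [0,0,0],"jaw": 1},{"translation": [-1,-0.56,0],"dr": [0,0,0],"jaw": 1},{"translation": [-1,-0.56,0],"dr": [0,0,0],"jaw": 1},{"translation": [-1,-0.56,0],"dr": [0,0,0],"jaw": 1},{"translation": [-1,-0.56,0],"dr": [0,0,0],"jaw": 1},{"translation": [-1,-0.56,0],"dr": [0,0,0],"jaw": 1},{"translation": [-1,-0.56,0],"dr": [0,0,0],"jaw": 1},{"translation": [-1,-0.56,0],"dr": [0,0,0],"jaw": 1},{"translation": [0,0,0],"dr": [0,0,0],"jaw": 1}])

```text
time_s: 2.1
position: [0.4827, 0.132, 0.2306]
tcp_rot: [[-0.878, 0.479, 0.004], [0.479, 0.878, -0.002], [-0.004, 0.0, -1.0]]
force: [0.4, 0.3, -0.7]
opening: 0.006
```

```bash
cat > wr.py <<'E'
from h import *
import sys
s=read_state();p,d=capture("wrist");m=camera_model("wrist")
W=np.eye(4);W[:3,:3]=s["tcp_rot"];W[:3,3]=s["position"];T=W@m["mount"]
cv2.imwrite(sys.argv[1],p[:,:,::-1]);np.savez("wr.npz",d=d,T=T)
L=[];I=[]
for v in range(0,420,1):
    for u in range(0,560,1):
        if 0.03<d[v,u]<.6:L.append(ray("wrist",u,v)[0]*d[v,u]);I.append((u,v))
P=np.array(L)@T[:3,:3].T+T[:3,3]
for nm,zl,zh,c in[("lug",.138,.155,(.529,-.029)),("pad",.094,.106,(.553,.016)),("stop",.073,.086,(.613,.128))]:
    k=(P[:,2]>zl)&(P[:,2]<zh)&(np.hypot(P[:,0]-c[0],P[:,1]-c[1])<(.033 if nm!="pad" else .03));q=P[k]
    if len(q)>10:
        r=cv2.minAreaRect(q[:,:2].astype(np.float32));print(nm,len(q),q.mean(0).round(4),np.round(r[0],4),np.round(r[1],4),round(r[2],1))
E
python3 st.py; python3 wr.py pics/w1.png
```

```text
2.1 [0.4827 0.132  0.2306] yang 61.38 z [ 0.0036 -0.0015 -1.    ] F [ 0.4  0.3 -0.7] op 0.006
clamp x,y 0.1272 0.1159
to pad, tool units [-4.642 -2.751  1.242]
to push, tool units [-4.656 -6.271  1.24 ]
lug 125 [ 0.5065 -0.0175  0.143 ] [ 0.507 -0.018] [0.0118 0.0093] 68.6
```

View pics/w1.png

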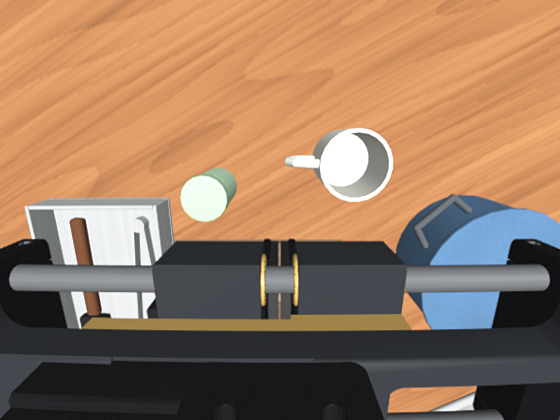

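arm_command(commands=[{"translation": [-0.93,-0.55,0],"dr": [0,0,0],"jaw": 1},{"translation": [-0.93,-0.55,0],"dr": [0,0,0],"jaw": 1},{"translation": [-0.93,-0.55,0],"dr": [0,0,0],"jaw": 1},{"translation": [-0.93,-0.55,0],"dr": [0,0,0],"jaw": 1},{"translation": [-0.93,-0.55,0],"dr": [0,0,0],"jaw": 1},{"translation": [0,0,0.8],"dr": [0,0,0],"jaw": 1},{"translation": [0,0,0.8],"dr": [0,0,0],"jaw": 1},{"translation": [0,0,0.8],"dr": [0,0,0],"jaw": 1},{"translation": [0,0,0.8],"dr": [0,0,0],"jaw": 1},{"translation": [0,0,0.6],"dr": [0,0,0],"jaw": 1},{"translation": [0,0,0],"dr": [0,0,0],"jaw": 1},{"translation": [0,0,0],"dr": [0,0,0],"jaw": 1}])

```text
time_s: 3.15
position: [0.5477, 0.0208, 0.1348]
tcp_rot: [[-0.88, 0.475, -0.003], [0.475, 0.88, 0.001], [0.003, -0.001, -1.0]]
force: [0.3, -0.2, 1.9]
opening: 0.005
```

```bash
python3 st.py
python3 - <<'E'
from h import *
p,d=capture("scene");cv2.imwrite("pics/s2.png",cv2.resize(p[130:290,170:370,::-1],None,fx=4,fy=3.75))
E
```

```text
3.15 [0.5477 0.0208 0.1348] yang 61.67 z [-2.8e-03  8.0e-04 -1.0e+00] F [ 0.3 -0.2  1.9] op 0.005
clamp x,y 0.0602 0.0059
to pad, tool units [-0.228 -0.091 -2.607]
to push, tool units [-0.224 -3.611 -2.605]
```

View pics/s2.png

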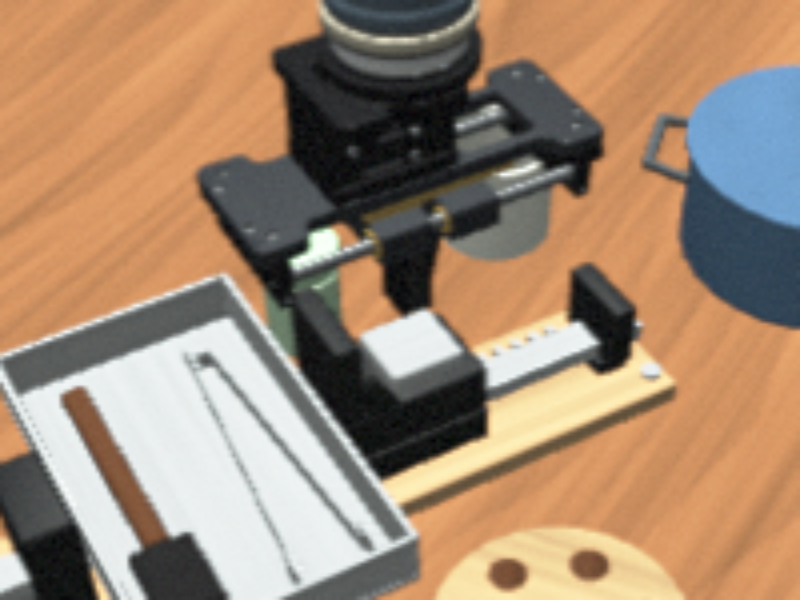

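Run:
```python
from h import *
for P in [(.5477,.0208,.1268),(.5518,.016,.1),(.5477,.0208,.16)]:
    u,v=proj("scene",P);print((u-170)*4,(v-130)*3.75)
p,d=capture("top");cv2.imwrite("pics/t2.png",cv2.resize(p[160:310,215:415,::-1],None,fx=4,fy=4))
```

```text
406.38927994779215 299.979971672875
409.0517153409364 339.96918526177615
405.0698686149376 258.04375849668594
```

View pics/t2.png

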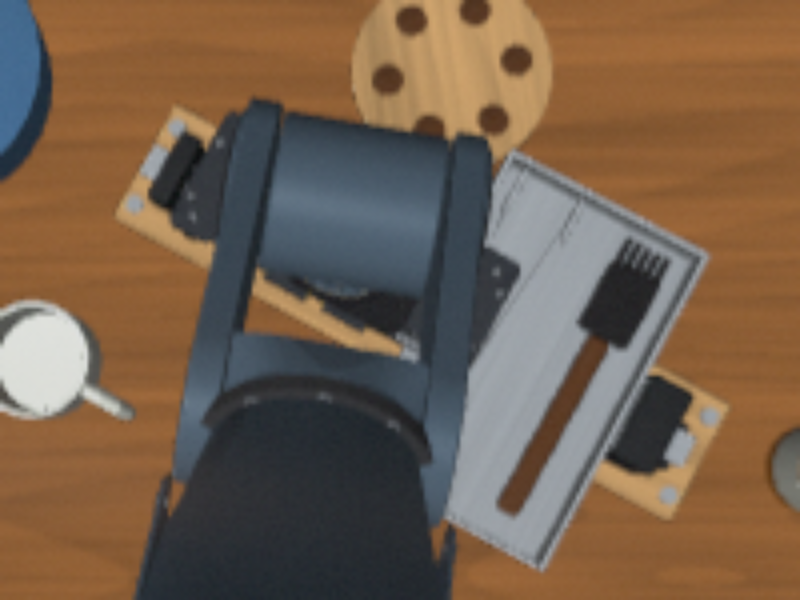

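arm_command(commands=[{"translation": [-0.23,-0.09,0],"dr": [0,0,0],"jaw": 1},{"translation": [0,0,0.4],"dr": [0,0,0],"jaw": 1},{"translation": [0,0,0.4],"dr": [0,0,0],"jaw": 1},{"translation": [0,0,0.1],"dr": [0,0,0],"jaw": 1},{"translation": [0,0,0.1],"dr": [0,0,0],"jaw": 1},{"translation": [0,0,0.1],"dr": [0,0,0],"jaw": 1},{"translation": [0,0,0.1],"dr": [0,0,0],"jaw": 1},{"translation": [0,0,0],"dr": [0,0,0],"jaw": 1},{"translation": [0,0,0],"dr": [0,0,0],"jaw": 1}])

```text
time_s: 4.0
position: [0.5528, 0.0148, 0.1055]
tcp_rot: [[-0.88, 0.476, 0.0], [0.476, 0.88, -0.0], [-0.0, 0.0, -1.0]]
force: [-0.6, 0.7, 0.5]
opening: 0.005
```

```bash
python3 st.py
```

```text
4.0 [0.5528 0.0148 0.1055] yang 61.61 z [ 4.e-04 -0.e+00 -1.e+00] F [-0.6  0.7  0.5] op 0.005
clamp x,y 0.0574 -0.0015
to pad, tool units [ 0.058  0.026 -3.78 ]
to push, tool units [ 0.059 -3.494 -3.781]
```

arm_command(commands=[{"translation": [0,0,0.08],"dr": [0,0,0],"jaw": 1},{"translation": [0,0,0.08],"dr": [0,0,0],"jaw": 1},{"translation": [0,0,0.08],"dr": [0,0,0],"jaw": 1},{"translation": [0,0,0.06],"dr": [0,0,0],"jaw": 1},{"translation": [0,0,0],"dr": [0,0,0],"jaw": 1},{"translation": [0,0,0],"dr": [0,0,0],"jaw": 1}])

```text
time_s: 4.5
position: [0.5531, 0.0147, 0.0983]
tcp_rot: [[-0.88, 0.476, 0.001], [0.476, 0.88, -0.0], [-0.001, 0.0, -1.0]]
force: [-0.6, 0.5, 4.3]
opening: 0.004
```

arm_command(commands=[{"translation": [0,0,0.04],"dr": [0,0,0],"jaw": 1},{"translation": [0,0,0.04],"dr": [0,0,0],"jaw": 1},{"translation": [0,0,0],"dr": [0,0,0],"jaw": 1},{"translation": [0,0,0],"dr": [0,0,0],"jaw": 1}])

```text
time_s: 4.83
position: [0.5533, 0.0149, 0.0981]
tcp_rot: [[-0.88, 0.475, 0.002], [0.475, 0.88, -0.0], [-0.002, 0.001, -1.0]]
force: [-2.5, 1.5, 15.6]
opening: 0.004
```

The force rose to 15.6 N with no further movement, so the release has bottomed out. Next I'll rise and move over to the tray side of the lug.

arm_command(commands=[{"translation": [0,0,-0.4],"dr": [0,0,0],"jaw": 1},{"translation": [0,0,-0.8],"dr": [0,0,0],"jaw": 1},{"translation": [0,0,-0.9],"dr": [0,0,0],"jaw": 1},{"translation": [0,0,-0.9],"dr": [0,0,0],"jaw": 1},{"translation": [0,0,-0.6],"dr": [0,0,0],"jaw": 1},{"translation": [0,0,0],"dr": [0,0,0],"jaw": 1},{"translation": [0.02,-0.9,0],"dr": [0,0,0],"jaw": 1},{"translation": [0.02,-0.9,0],"dr": [0,0,0],"jaw": 1},{"translation": [0.02,-0.9,0],"dr": [0,0,0],"jaw": 1},{"translation": [0,-0.8,0],"dr": [0,0,0],"jaw": 1},{"translation": [0,0,0],"dr": [0,0,0],"jaw": 1},{"translation": [0,0,0],"dr": [0,0,0],"jaw": 1}])

```text
time_s: 5.83
position: [0.5089, -0.0619, 0.185]
tcp_rot: [[-0.879, 0.478, -0.002], [0.478, 0.879, 0.001], [0.002, -0.0, -1.0]]
force: [0.4, -0.2, 0.4]
opening: 0.007
```

```bash
python3 st.py
python3 - <<'E'
from h import *
p,d=capture("scene");cv2.imwrite("pics/s3.png",cv2.resize(p[130:290,150:350,::-1],None,fx=4,fy=3.75))
L=np.array([[*pt("scene",u,v,d[v,u])] for v in range(205,250) for u in range(255,295) if d[v,u]>0])
k=np.hypot(L[:,0]-.5518,L[:,1]-.016)<.018;print(np.median(L[k],0),k.sum())
E
```

```text
5.8333 [ 0.5089 -0.0619  0.185 ] yang 61.47 z [-0.0019  0.001  -1.    ] F [ 0.4 -0.2  0.4] op 0.007
clamp x,y -0.0309 0.0007
to pad, tool units [-0.018  3.558 -0.6  ]
to push, tool units [-0.026  0.038 -0.6  ]
[0.55222583 0.01631694 0.09028994] 159
```

View pics/s3.png

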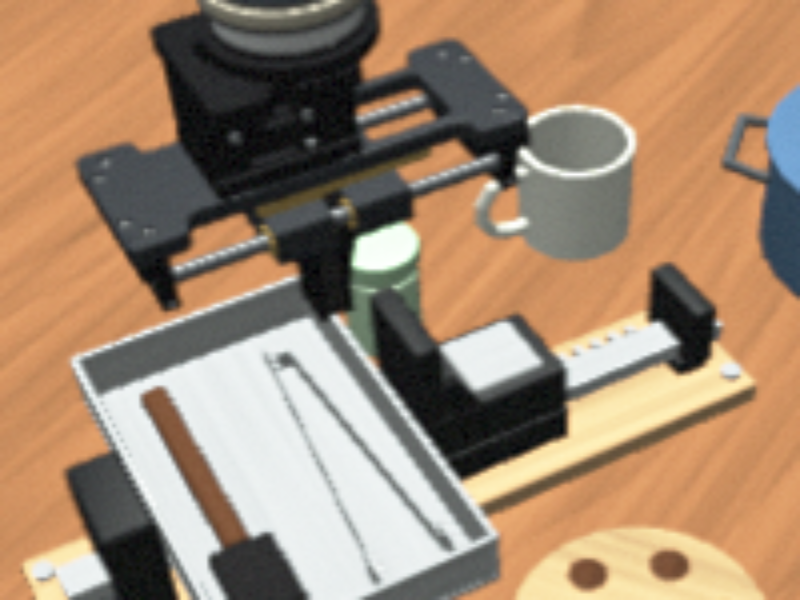

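The pad top now measures 90.3 mm, so the release is fully down. The finger is over the tray side of the lug. I'll go down to a tip height of about 109 mm.

arm_command(commands=[{"translation": [0,0,0.7],"dr": [0,0,0],"jaw": 1},{"translation": [0,0,0.7],"dr": [0,0,0],"jaw": 1},{"translation": [0,0,0.7],"dr": [0,0,0],"jaw": 1},{"translation": [0,0,0.55],"dr": [0,0,0],"jaw": 1},{"translation": [0,0,0],"dr": [0,0,0],"jaw": 1},{"translation": [0,0.2,0],"dr": [0,0,0],"jaw": 1},{"translation": [0,0.2,0],"dr": [0,0,0],"jaw": 1},{"translation": [0,0.2,0],"dr": [0,0,0],"jaw": 1},{"translation": [0,0.2,0],"dr": [0,0,0],"jaw": 1},{"translation": [0,0.2,0],"dr": [0,0,0],"jaw": 1},{"translation": [0,0,0],"dr": [0,0,0],"jaw": 1}])

```text
time_s: 6.8
position: [0.5226, -0.039, 0.1205]
tcp_rot: [[-0.88, 0.475, 0.002], [0.475, 0.88, -0.001], [-0.002, 0.0, -1.0]]
force: [0.3, -0.5, 0.6]
opening: 0.005
```

```bash
python3 st.py
python3 - <<'E'
from h import *
p,d=capture("scene");cv2.imwrite("pics/s4.png",cv2.resize(p[130:290,150:350,::-1],None,fx=4,fy=3.75))
E
```

```text
6.8 [ 0.5226 -0.039   0.1205] yang 61.67 z [ 2.e-03 -6.e-04 -1.e+00] F [ 0.3 -0.5  0.6] op 0.005
clamp x,y -0.0042 -0.0005
to pad, tool units [ 0.01   2.491 -3.178]
to push, tool units [ 0.014 -1.029 -3.179]
```

View pics/s4.png

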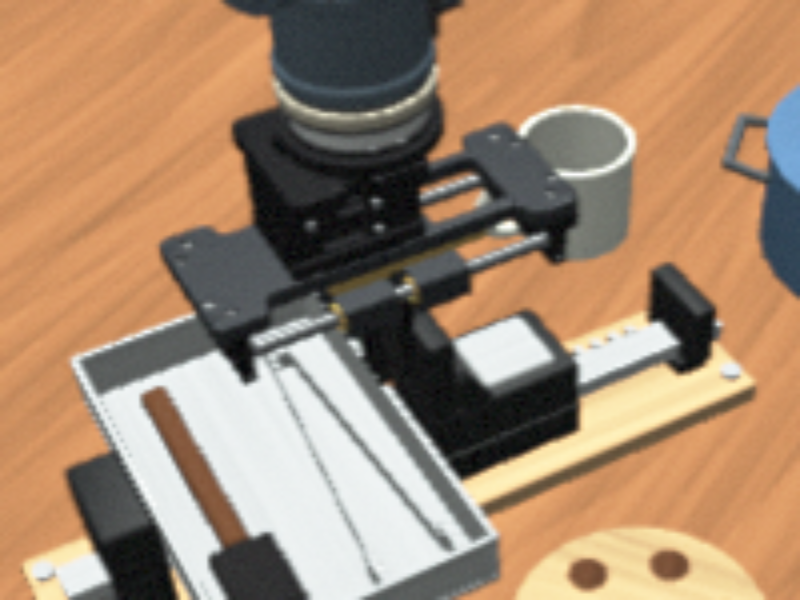

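The jaw is already moving freely: its pad has shifted toward the stop and the tray hasn't moved. I'll keep pushing.

arm_command(commands=[{"translation": [0,0.25,0],"dr": [0,0,0],"jaw": 1},{"translation": [0,0.25,0],"dr": [0,0,0],"jaw": 1},{"translation": [0,0.25,0],"dr": [0,0,0],"jaw": 1},{"translation": [0,0.25,0],"dr": [0,0,0],"jaw": 1},{"translation": [0,0.25,0],"dr": [0,0,0],"jaw": 1},{"translation": [0,0.25,0],"dr": [0,0,0],"jaw": 1},{"translation": [0,0.25,0],"dr": [0,0,0],"jaw": 1},{"translation": [0,0.25,0],"dr": [0,0,0],"jaw": 1},{"translation": [0,0.25,0],"dr": [0,0,0],"jaw": 1},{"translation": [0,0.25,0],"dr": [0,0,0],"jaw": 1},{"translation": [0,0.15,0],"dr": [0,0,0],"jaw": 1},{"translation": [0,0,0],"dr": [0,0,0],"jaw": 1}])

```text
time_s: 7.85
position: [0.5538, 0.0201, 0.1198]
tcp_rot: [[-0.88, 0.475, 0.001], [0.475, 0.88, 0.001], [-0.0, 0.001, -1.0]]
force: [-0.1, 0.3, 0.6]
opening: 0.004
```

```bash
python3 st.py
python3 - <<'E'
from h import *
p,d=capture("scene");cv2.imwrite("pics/s5.png",cv2.resize(p[130:290,170:370,::-1],None,fx=4,fy=3.75))
E
```

```text
7.85 [0.5538 0.0201 0.1198] yang 61.64 z [ 1.e-03  9.e-04 -1.e+00] F [-0.1  0.3  0.6] op 0.004
clamp x,y 0.0625 0.0002
to pad, tool units [-0.008 -0.176 -3.21 ]
to push, tool units [-0.006 -3.696 -3.214]
```

View pics/s5.png

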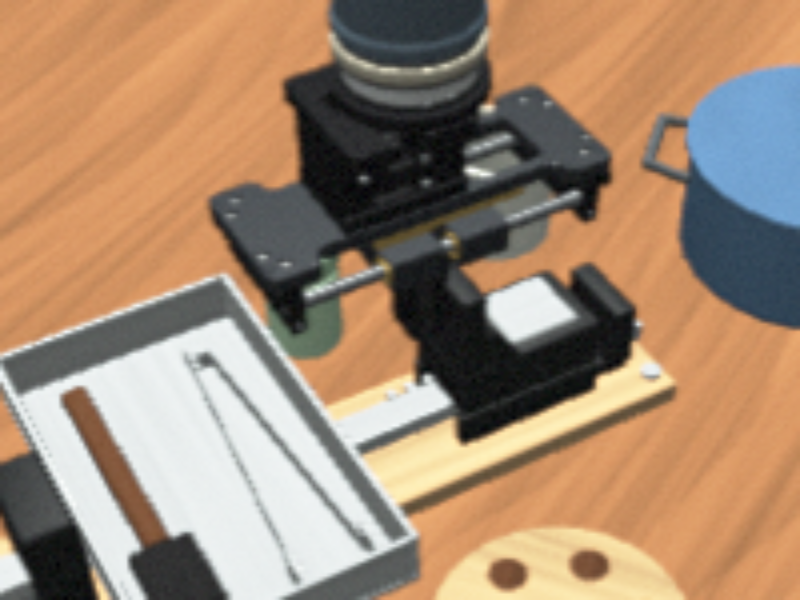

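arm_command(commands=[{"translation": [0,0.1,0],"dr": [0,0,0],"jaw": 1},{"translation": [0,0.1,0],"dr": [0,0,0],"jaw": 1},{"translation": [0,0.1,0],"dr": [0,0,0],"jaw": 1},{"translation": [0,0,0],"dr": [0,0,0],"jaw": 1}])

```text
time_s: 8.23
position: [0.5561, 0.0258, 0.1193]
tcp_rot: [[-0.88, 0.475, -0.002], [0.475, 0.88, 0.0], [0.002, -0.0, -1.0]]
force: [-1.9, -2.3, -0.9]
opening: 0.007
```

```bash
python3 st.py
```

```text
8.2333 [0.5561 0.0258 0.1193] yang 61.61 z [-1.7e-03  4.0e-04 -1.0e+00] F [-1.9 -2.3 -0.9] op 0.007
clamp x,y 0.0686 0.0009
to pad, tool units [-0.029 -0.426 -3.228]
to push, tool units [-0.028 -3.946 -3.226]
```

arm_command(commands=[{"translation": [0,0.06,0],"dr": [0,0,0],"jaw": 1},{"translation": [0,0.06,0],"dr": [0,0,0],"jaw": 1},{"translation": [0,0,0],"dr": [0,0,0],"jaw": 1}])

```text
time_s: 8.48
position: [0.5575, 0.0283, 0.1194]
tcp_rot: [[-0.88, 0.476, -0.002], [0.476, 0.88, 0.0], [0.002, -0.0, -1.0]]
force: [-2.4, -1.3, -1.7]
opening: 0.006
```

```bash
python3 st.py
```

```text
8.4833 [0.5575 0.0283 0.1194] yang 61.61 z [-1.5e-03  4.0e-04 -1.0e+00] F [-2.4 -1.3 -1.7] op 0.006
clamp x,y 0.0715 0.0008
to pad, tool units [-0.027 -0.543 -3.224]
to push, tool units [-0.027 -4.063 -3.223]
```

arm_command(commands=[{"translation": [0,0.06,0],"dr": [0,0,0],"jaw": 1},{"translation": [0,0.06,0],"dr": [0,0,0],"jaw": 1},{"translation": [0,0,0],"dr": [0,0,0],"jaw": 1}])

```text
time_s: 8.73
position: [0.5583, 0.0298, 0.1194]
tcp_rot: [[-0.88, 0.474, -0.003], [0.474, 0.88, -0.002], [0.002, -0.003, -1.0]]
force: [-3.7, -6.7, -0.7]
opening: 0.004
```

```bash
python3 st.py
```

```text
8.7333 [0.5583 0.0298 0.1194] yang 61.68 z [-0.0031 -0.0018 -1.    ] F [-3.7 -6.7 -0.7] op 0.004
clamp x,y 0.0733 0.0008
to pad, tool units [-0.026 -0.621 -3.22 ]
to push, tool units [-0.021 -4.141 -3.209]
```

Force is rising and the finger is slowing, which suggests the stop. I'll push a little more to confirm.

arm_command(commands=[{"translation": [0,0.06,0],"dr": [0,0,0],"jaw": 1},{"translation": [0,0.04,0],"dr": [0,0,0],"jaw": 1},{"translation": [0,0,0],"dr": [0,0,0],"jaw": 1},{"translation": [0,0,0],"dr": [0,0,0],"jaw": 1}])

```text
time_s: 9.07
position: [0.5584, 0.03, 0.1194]
tcp_rot: [[-0.881, 0.474, -0.006], [0.474, 0.881, -0.005], [0.003, -0.007, -1.0]]
force: [-7.1, -13.1, 0.5]
opening: 0.003
```

```bash
python3 st.py
python3 - <<'E'
from h import *
p,d=capture("scene");cv2.imwrite("pics/s6.png",cv2.resize(p[180:260,260:360,::-1],None,fx=7.5,fy=7.5,interpolation=cv2.INTER_CUBIC))
E
```

```text
9.0667 [0.5584 0.03   0.1194] yang 61.72 z [-0.0058 -0.0049 -1.    ] F [ -7.1 -13.1   0.5] op 0.003
clamp x,y 0.0734 0.0009
to pad, tool units [-0.024 -0.639 -3.22 ]
to push, tool units [-0.016 -4.159 -3.195]
```

View pics/s6.png

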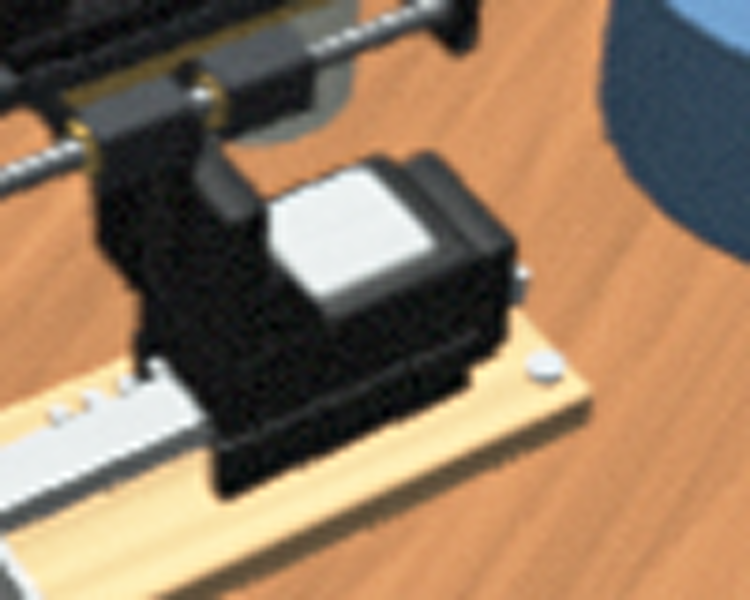

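The force is 15 N with no movement, and the carriage is flush against the end-stop block. I'll back off and rise clear.

arm_command(commands=[{"translation": [0,-0.3,0],"dr": [0,0,0],"jaw": 1},{"translation": [0,-0.4,0],"dr": [0,0,0],"jaw": 1},{"translation": [0,-0.4,0],"dr": [0,0,0],"jaw": 1},{"translation": [0,0,0],"dr": [0,0,0],"jaw": 1},{"translation": [0,0,-0.8],"dr": [0,0,0],"jaw": 1},{"translation": [0,0,-0.9],"dr": [0,0,0],"jaw": 1},{"translation": [0,0,-0.9],"dr": [0,0,0],"jaw": 1},{"translation": [0,0,-0.9],"dr": [0,0,0],"jaw": 1},{"translation": [0,0,-0.9],"dr": [0,0,0],"jaw": 1},{"translation": [0,0,-0.6],"dr": [0,0,0],"jaw": 1},{"translation": [0,0,0],"dr": [0,0,0],"jaw": 1}])

```text
time_s: 10.03
position: [0.5503, 0.0086, 0.2486]
tcp_rot: [[-0.88, 0.475, 0.009], [0.475, 0.88, -0.001], [-0.008, 0.003, -1.0]]
force: [0.8, 0.2, 1.0]
opening: 0.003
```

arm_command(commands=[{"translation": [0.8,0.3,0],"dr": [0,0,0],"jaw": 1},{"translation": [0.9,0.4,0],"dr": [0,0,0],"jaw": 1},{"translation": [0.9,0.4,0],"dr": [0,0,0],"jaw": 1},{"translation": [0.9,0.5,0],"dr": [0,0,0],"jaw": 1},{"translation": [0.9,0.5,0],"dr": [0,0,0],"jaw": 1},{"translation": [0.9,0.5,0],"dr": [0,0,0],"jaw": 1},{"translation": [0.9,0.5,0],"dr": [0,0,0],"jaw": 1},{"translation": [0.9,0.5,0],"dr": [0,0,0],"jaw": 1},{"translation": [0.9,0.5,0],"dr": [0,0,0],"jaw": 1},{"translation": [0.6,0.4,0],"dr": [0,0,0],"jaw": 1},{"translation": [0,0,0],"dr": [0,0,0],"jaw": 1},{"translation": [0,0,0],"dr": [0,0,0],"jaw": 1}])

```text
time_s: 11.03
position: [0.4114, 0.2104, 0.2441]
tcp_rot: [[-0.881, 0.473, -0.001], [0.473, 0.881, -0.0], [0.0, -0.001, -1.0]]
force: [0.2, -0.5, 0.4]
opening: -0.001
```

```bash
python3 st.py
python3 - <<'E'
from h import *
ax=np.array([.4756,.8796]);O=np.array([.5242,-.0350])
for n in("top","scene"):
    p,d=capture(n);cv2.imwrite(f"pics/{n}9.png",p[:,:,::-1])
    P=np.array([pt(n,u,v,d[v,u]) for v in range(175,300) for u in range(150,400) if d[v,u]>0])
    e=P[:,:2]-O;X=e@ax;Y=e@[-ax[1],ax[0]]
    for nm,zl,zh in(("lug",.138,.152),("pad",.0875,.094)):
        k=(P[:,2]>zl)&(P[:,2]<zh)&(abs(Y)<.035)&(X>.03)&(X<.19)
        print(n,nm,k.sum(),"x",np.percentile(X[k],[2,50,98]).round(4),"z",np.median(P[k,2]).round(4))
a=cv2.imread("pics/top0.png").astype(int);b=cv2.imread("pics/top9.png").astype(int)
cv2.imwrite("pics/diff.png",np.clip(abs(a-b).max(2)*3,0,255).astype(np.uint8))
E
```

```text
11.0333 [0.4114 0.2104 0.2441] yang 61.74 z [-7.e-04 -3.e-04 -1.e+00] F [ 0.2 -0.5  0.4] op -0.001
clamp x,y 0.1622 0.216
to pad, tool units [-8.629 -4.188  1.764]
to push, tool units [-8.621 -7.708  1.766]
top lug 143 x [0.0859 0.0934 0.101 ] z 0.1454
top pad 287 x [0.1068 0.1416 0.1723] z 0.09
scene lug 168 x [0.0836 0.0899 0.0986] z 0.1448
scene pad 295 x [0.0837 0.1379 0.1625] z 0.0902
```

View pics/top9.png

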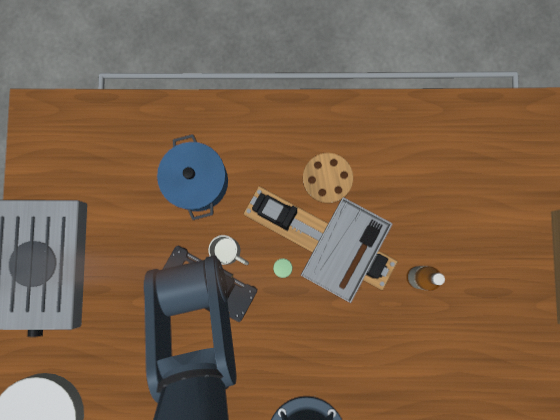

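View pics/scene9.png

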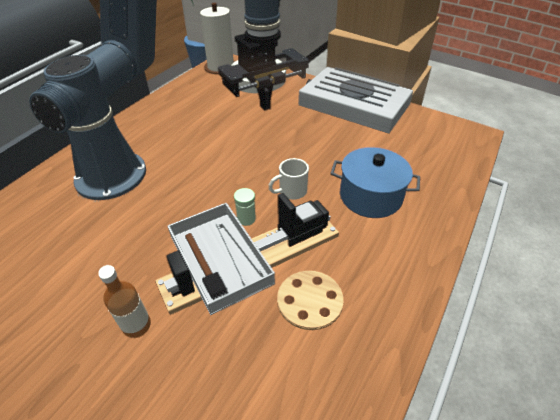

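View pics/diff.png

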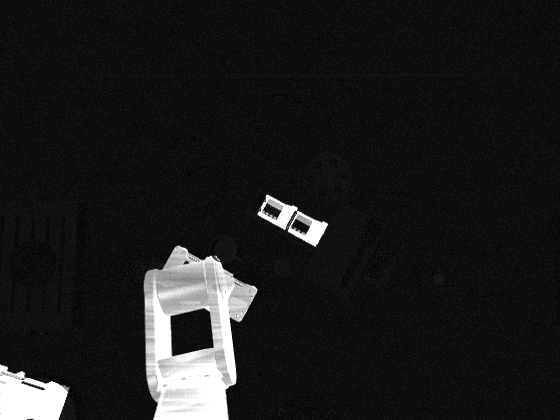

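The lug centre is at about 93 mm along the bar, which is the full 85 mm of travel. The pad top is at 90 mm. The before/after difference image shows that only the jaw and the arm changed.

```bash
python3 -c "
from rig import *
print(hand_in())"
```

```text
the job is handed in; nothing more can be done
None
```

The clamp is open and the tray is free to lift out. I pressed the release fully down with closed fingertips, then pushed the sliding jaw by its lug back to the end stop. The job is handed in; the arm's clock read about 11 s at the last check.

- **Release:** the pad top measured about 90 mm after pressing and again at the end. It bottomed out at about 16 N.
- **Jaw travel:** the top camera gives about 85 mm and the scene camera about 82 mm, within the camera error. The jaw stopped moving under a 15 N push, with the carriage against the stop block in the picture.
- **Everything else:** the before/after top view changes only at the jaw and the arm, so the tray, its tools and the other items show no movement.
- **Finish:** the gripper is raised clear on the robot's side, with about zero force on the tool.

No check failed. The 3 mm gap between the two cameras was the only disagreement.

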